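# Free the seized hose-tail valve

## Robot

A 6-joint arm with a two-finger parallel gripper is mounted at the origin on a cart in front of the work surface, level with it; the furniture and walls round the work are solid. World frame = base frame: x ahead of the robot, y to its left, z up, the work surface at z = 0. Lengths are in m, angles in rad, forces in N, time in s.
With the tool pointing down it reaches from about 0.375 to 0.825 m from the base axis. Payload 5.5 kg.
Tool frame: the origin (TCP) lies at the very end of the fingers, on their centre line; the grasp point (between the pads) lies r.grasp_offset behind it (r.grasp_offset is the distance from the TCP to the grasp point, in m); z points along the fingers, y is the line along which they close (so a half turn about z gives the same grasp; the last joint's range is limited). The gripper opens to 85 mm and grips with 20 to 120 N. Pads are 22 mm wide; open, the fingers measure 114 mm over their backs; the gripper's body (76 mm by 85 mm) begins 54 mm behind the grasp point. The pads swing forward as they close: fully open they stand 13 mm farther back than shut.
Start: joints at [-1.239, 0.314, -0.047, 1.21, 0, 1.571], TCP at [0.195, -0.567, 0.231] pointing down, gripper open.
Joint ranges: [-2.67, 2.67], [-0.69, 1.73], [-1.03, 1.25], [-2.08, 2.16], [-1.42, 1.45], [-3.14, 3.14]. Speed limits (rad/s): [2.39, 2.39, 3.01, 3.14, 3.14, 3.14].

## Interface

Orientations are given as a rotation vector (axis times angle).
In Python, from plant import sensors, eyes, r gives the robot as it stands.
- The arm moves only by the tool send_rows, never from a script. Its argument "targets" is a list of rows, each an object with "xyz": the shift along the tool's x, y, z in m, a list of three; "roll": the turn about the tool's z in degrees; "claw": the opening in per cent of the stroke, from 0 (shut) to 100 (fully open). A call has exactly 10 rows; each row shifts and turns the commanded pose from where the row before left it, along the tool's axes as they then stand; what a row does not reach is not made up. A row lasts 1/12 s, in which the tool goes at most 41.7 mm and 7.16 degrees, less where a joint would pass 70% of its speed; a pose out of reach is approached as far as the arm can. A call is refused whole if a number of a shift passes 0.0417 or a number of a turn 7.16, either way. A call with a gripper value outside its range is refused whole. The fingers move at their own pace and stop on an object; "squeeze" is the grip in N (left out, the last holds). Time passes only in rows, so rows that do not move let the fingers close, or fill a call up. It gives the time, the measured TCP pose, the force, the opening and the grip force at its end, in the units of the state.
- sensors.get_state(): the state, without advancing time (a new reading comes with each control period).
- eyes.read_camera(name): name is "side" or "top"; returns (picture, depth): 400x640x3 uint8, red, green, blue; 400x640 float32, m along the optical axis (not along the pixel's ray), 0 where there is no reading.
- eyes.calibration(name): a dict with "fovy" (degrees; the focal length in pixels is half the picture's height over the tangent of half this angle, whatever the lens; pixels are square), "cx", "cy" (the principal point, pixels), "k1" (the pictures are not rectified: a ray, as slopes to the right and down, at radius r is drawn at 1 + k1 r^2 times it, then the intrinsics apply), "R" (3x3) and "t" (3): a world point X has camera coordinates R X + t. Camera axes: x right, y down, z forward; pixel columns grow to the right and rows downward; lengths in m; the calibration is good to about 2 mm. A picture is of the moment at which its call begins. calibration takes no time and is no camera call.
- r.finish_job(): hands the job in; it is judged then, once.
The state is a dict: "clock": time; "joint_pos": joint angles; "joint_vel": joint speeds; "effort": joint torques, N m; "eef_pos": TCP position; "tool_rot": TCP orientation; "contact_force": force on the tool from outside, world axes, zero at the start; "wrist_torque": the same for the moment, N m; "grip_width": finger opening in m; "grip_force": force on a finger pad.
Only numpy, scipy, OpenCV 4.12 (cv2) and the standard library are available. Lean on these libraries where they do the work, as an engineer would, in place of code of your own. Each camera call takes 0.05 s, during which the arm holds its last target. There are 200 camera calls.

## Task

The valve with the ribbed hose tail has seized shut since the last bottling. Break its knob loose with a short firm twist anticlockwise (seen from above), then turn it freely on round to its open stop and let go. Leave the other valve, the one with the blank cap, shut.

Things in the scene. Friction and masses are not known exactly. Their poses are not given: they have to be found in the camera images.
- tail_grip (a point): Seized knob: a black upright bar 50 long, 14 thick, 32 high on a round hub 34 across, atop a small steel valve fixed to the table; outlet: a level ribbed hose tail 56 long, 21 thick. Point: on the vertical turning axis, 10 below the bar's top, 22 above the hub, 98 above the table. Turns with the knob: x along the bar, y across its thickness, z up. Shut, the bar stands across the pipe line.
- tail_knob (a joint): Seized knob's angle, rad: 0 shut (start), grows anticlockwise from above, solid stop at 1.40 (80 degrees, fully open). About 0.45 N m starts it; the resistance falls steadily to 0.03 N m at 0.25 rad, and from there it turns freely. No spring: it stays where left.
- capped_grip (a point): Same point and axes on the knob of the other valve, alike in size, height and knob, but with a round blank cap (48 across, 15 thick) in place of the hose tail. The valves stand side by side on the right-hand part of the table, either way round, knob axes 90 or more apart, outlets pointing away from the robot within 0.35 rad.
- capped_knob (a joint): Angle of the capped valve's knob in rad: 0 shut (the start), grows anticlockwise seen from above, stop at 1.40; moves at 0.1 N m.

How it is judged:
By the outcome, as a careful person would: the job done as asked, in the order asked, and still so for the second after the job is handed in, with the robot touching nothing.
It also fails if it takes over 32 s, if anything falls off the work surface, if the arm or the gripper's body presses on something with over 40 N, if the wrist force passes 120 N, or if a joint passes its speed limit or range.

## Working session

There is one attempt and no reset: what is moved stays moved. The work goes in short steps, Python scripts to look and compute and a tool call to move; the robot and the scene stay as the last step left them, time stands still between calls to the robot, and variables do not carry over. Pictures are saved under pics/ and viewed, at most 10 in all, crops included, and the job is handed in when it is done.

Besides the shell and the picture viewer there is one more tool, called after "Request:" as name(argument=value, ...) on one line, values as JSON. send_rows: Moves the arm, as the interface text tells. Its arguments: {"type":"object","properties":{"targets":{"type":"array"},"squeeze":{"type":"number"}},"required":["targets"]}

```bash
mkdir -p pics; ls; cat > h.py <<'E'
import numpy as np, cv2
from plant import sensors, eyes, r
def K(n):
    c=eyes.calibration(n); f=200/np.tan(np.radians(c['fovy'])/2); return c,f
def points(n,d):
    c,f=K(n); v,u=np.mgrid[0:400,0:640].astype(float)
    x=(u-c['cx'])/f; y=(v-c['cy'])/f; a,b=x.copy(),y.copy()
    for _ in range(20):
        s=1+c['k1']*(a*a+b*b); a,b=x/s,y/s
    P=np.stack([a*d,b*d,d],-1)
    return (P-np.array(c['t']))@np.array(c['R'])
E
python3 - <<'E'
from h import *
s=sensors.get_state(); print(s, r.grasp_offset)
for n in('top','side'):
    p,d=eyes.read_camera(n); cv2.imwrite(f'pics/{n}0.png',p[...,::-1]); np.savez(f'{n}0.npz',p=p,d=d)
    c=eyes.calibration(n); print(n,c['fovy'],c['k1'],-np.array(c['R']).T@c['t'], np.array(c['R'])[2])
E
```

```text
pics
{'clock': 0.0, 'joint_pos': array([-1.23897489e+00,  3.14265464e-01, -4.80945471e-02,  1.21022227e+00,
       -1.85907484e-05,  1.57080725e+00]), 'joint_vel': array([ 0.00185672,  0.00022811, -0.00032243,  0.00053995,  0.00023498,
       -0.00066784]), 'effort': array([ 6.42145351e-04, -5.39595473e+01,  3.39744544e+01,  1.93825364e-02,
        2.88050296e-05,  7.41037269e-06]), 'eef_pos': array([ 0.19525796, -0.56670463,  0.23040417]), 'tool_rot': array([-3.09672201e+00, -5.18528666e-01,  4.91848873e-04]), 'contact_force': array([1.7883138 , 0.35113369, 0.09731945]), 'wrist_torque': array([ 0.01568708,  0.02624039, -0.01301871]), 'grip_force': 0.0, 'grip_width': 0.08553594694602437} 0.0187
top 46.65900617986119 -0.08045894223997654 [ 0.3286035  -0.27802115  0.96135535] [ 0.18296038  0.03580954 -0.9824679 ]
side 51.27970301432322 -0.0005763410000227461 [0.40231828 0.13287171 0.85568296] [ 0.09147893 -0.47754995 -0.8738293 ]
```

View pics/top0.png

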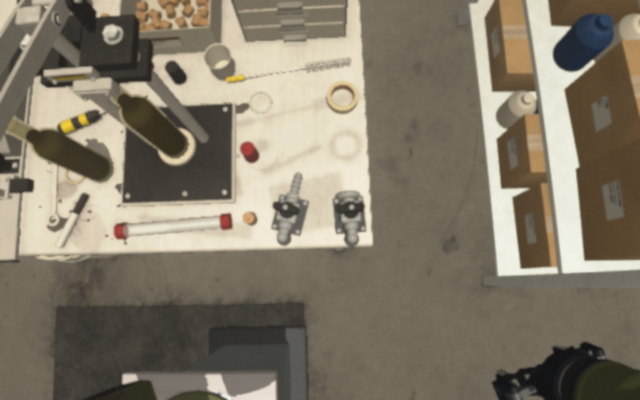

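View pics/side0.png

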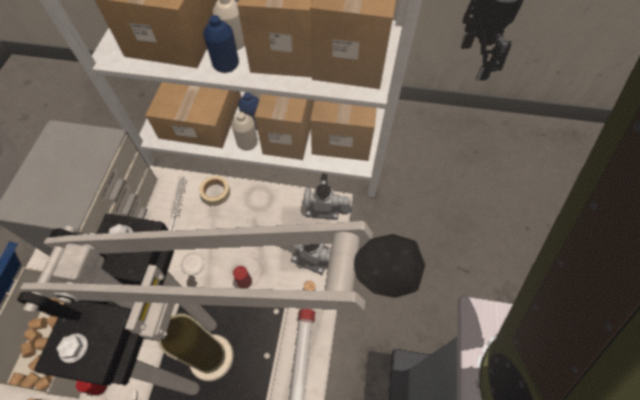

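The top view shows the tail valve, with its knob near (290,208) and hose running up to (297,180). The capped valve's knob is near (350,208). The side view shows both valves at about (312,255) and (325,195), plus an overhead frame on the left. Next I'll measure them with depth.

```bash
python3 - <<'E'
from h import *
z=np.load('top0.npz'); p,d=z['p'],z['d']; W=points('top',d)
print('table',W[235,200],W[120,330])
g=p.max(2)
for nm,(u0,u1) in dict(tail=(265,318),cap=(322,385)).items():
    for lo,hi in((.093,.125),(.07,.09),(.02,.07)):
        m=np.zeros(g.shape,bool); m[165:246,u0:u1]=1
        m&=(d>0)&(W[...,2]>lo)&(W[...,2]<hi)
        q=W[m]; uv=np.argwhere(m)[:,::-1].astype(np.float32)
        if len(q)<5: print(nm,lo,len(q)); continue
        c=q[:,:2].mean(0); rc=cv2.minAreaRect((q[:,:2]*1000).astype(np.float32)); 
        w,V=np.linalg.eigh(np.cov(q[:,:2].T)); print(nm,lo,len(q),'mean',q.mean(0).round(4),'rect mm',np.round(rc[0],1),np.round(rc[1],1),round(rc[2],1),'axis deg',np.degrees(np.arctan2(V[1,1],V[0,1])).round(1),'uv',uv.mean(0).round(1))
big=cv2.resize(p[165:250,255:385,::-1],None,fx=6,fy=6,interpolation=cv2.INTER_CUBIC)
cv2.imwrite('pics/crop0.png',big)
s=np.load('side0.npz'); S=points('side',s['d'])
for u,v in((200,238),(345,245),(355,265),(360,232),(360,300),(200,290),(323,190),(313,250)): print(u,v,S[v,u].round(3))
# everything high near the valves
for n,A in(('top',W),('side',S)):
    m=(A[...,2]>.13)&(A[...,0]>.25)&(A[...,0]<.75)&(A[...,1]<-.1)&(A[...,1]>-.6); q=A[m]; print(n,len(q), q.min(0) if len(q) else '', q.max(0) if len(q) else '')
E
```

```text
table [ 4.32192549e-01 -6.41159277e-03  2.73649537e-04] [ 0.67336233 -0.28898984  0.00231483]
tail 0.093 208 mean [ 0.4686 -0.1985  0.1064] rect mm [ 469.4 -198. ] [50.2 14. ] 74.3 axis deg 73.5 uv [285.6 206.9]
tail 0.07 114 mean [ 0.465  -0.1985  0.0772] rect mm [ 467.  -201.7] [38.  34.9] 43.2 axis deg 141.3 uv [287.  211.1]
tail 0.02 699 mean [ 0.475  -0.2019  0.0465] rect mm [ 480.9 -201.3] [ 40.6 145.5] 74.1 axis deg 164.5 uv [290.  208.6]
cap 0.093 206 mean [ 0.4641 -0.3209  0.1064] rect mm [ 465.1 -321.6] [14.5 47.2] 3.1 axis deg 93.0 uv [351.1 207. ]
cap 0.07 103 mean [ 0.46   -0.3212  0.0769] rect mm [ 462.8 -318.5] [33.5 36.2] 40.1 axis deg -168.2 uv [350.7 211.6]
cap 0.02 587 mean [ 0.4583 -0.3204  0.0497] rect mm [ 456.2 -318.3] [ 44.5 103.3] 88.9 axis deg -177.5 uv [349.7 214.5]
200 238 [0.505 0.028 0.58 ]
345 245 [0.402 0.036 0.628]
355 265 [0.395 0.049 0.632]
360 232 [0.394 0.027 0.63 ]
360 300 [0.389 0.067 0.627]
200 290 [0.49  0.067 0.591]
323 190 [ 0.461 -0.299  0.108]
313 250 [ 0.463 -0.179  0.071]
top 1055 [ 0.3286035  -0.27802115  0.96135535] [ 0.3286035  -0.27802115  0.96135535]
side 0
```

View pics/crop0.png

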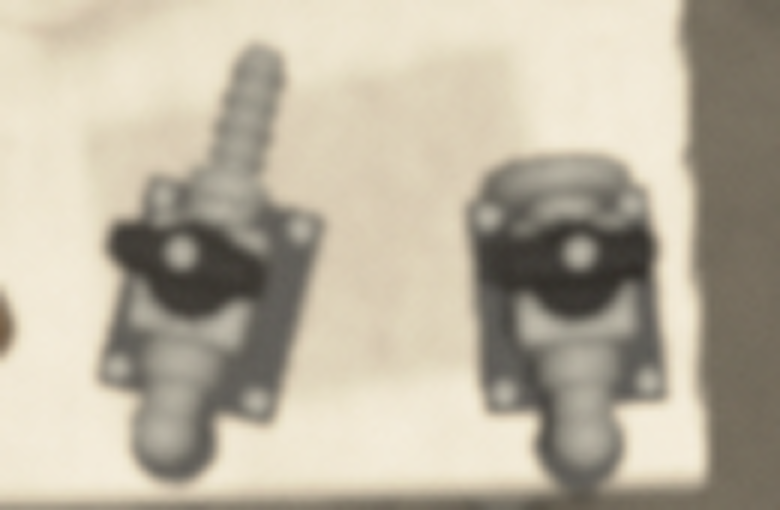

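The crop confirms it: the tail valve is on the left with its bar centred near crop (188,262), and the blank-capped valve is on the right. The bar measures 50.2 x 14.0 mm with its top at about 0.107, which matches the given sizes. I'll cross-check with the side view and then plan.

```bash
cat > plan.py <<'E'
from h import *
from scipy.spatial.transform import Rotation as Rt
import sys
G=np.array([float(a) for a in sys.argv[1:4]]); bar=float(sys.argv[4])
s=sensors.get_state(); R=Rt.from_rotvec(s['tool_rot']).as_matrix(); p=s['eef_pos']
print('t',s['clock'],'tcp',p.round(4),'q',s['joint_pos'].round(3),'tilt z',R[:,2].round(4),'w',s['grip_width'])
print('shift tool mm',(1000*R.T@(G-p)).round(1))
y=np.degrees(np.arctan2(R[1,1],R[0,1])); e=(bar+90-y+90)%180-90
print('y axis deg',y.round(1),'ccw turn needed',round(e,1),'=> roll',round(-e,1),'force',s['contact_force'].round(1),s['wrist_torque'].round(2))
E
python3 plan.py .469 -.1985 .20 74.2; python3 - <<'E'
from h import *
s=np.load('side0.npz'); S=points('side',s['d'])
for y0,y1 in((-.25,-.15),(-.38,-.27)):
    m=(S[...,2]>.093)&(S[...,2]<.12)&(S[...,0]>.4)&(S[...,0]<.55)&(S[...,1]>y0)&(S[...,1]<y1)
    q=S[m]; print(len(q),q.mean(0).round(4),cv2.minAreaRect((q[:,:2]*1000).astype(np.float32)))
E
```

```text
t 0.1 tcp [ 0.1953 -0.5668  0.2305] q [-1.239  0.314 -0.048  1.21   0.     1.571] tilt z [-5.0e-04  1.4e-03 -1.0e+00] w 0.08548937038524478
shift tool mm [ 378.8 -259.    30.9]
y axis deg -71.0 ccw turn needed 55.2 => roll -55.2 force [0.  0.2 0.5] [-0.02 -0.02 -0.01]
39 [ 0.4731 -0.1717  0.1022] ((472.1744079589844, -171.954833984375), (16.381122589111328, 8.271803855895996), 24.371644973754883)
153 [ 0.4646 -0.3131  0.1058] ((465.0814208984375, -316.2435302734375), (13.978463172912598, 49.95522689819336), 2.9751739501953125)
```

Request:
send_rows(targets=[{"xyz": [0.02, -0.0135, 0], "roll": 0, "claw": 100}, {"xyz": [0.034, -0.023, 0], "roll": 0, "claw": 100}, {"xyz": [0.034, -0.023, 0], "roll": 0, "claw": 100}, {"xyz": [0.034, -0.023, 0], "roll": 0, "claw": 100}, {"xyz": [0.034, -0.023, 0], "roll": 0, "claw": 100}, {"xyz": [0.034, -0.023, 0], "roll": 0, "claw": 100}, {"xyz": [0.034, -0.023, 0], "roll": 0, "claw": 100}, {"xyz": [0.034, -0.023, 0], "roll": 0, "claw": 100}, {"xyz": [0.034, -0.023, 0], "roll": 0, "claw": 100}, {"xyz": [0.034, -0.023, 0], "roll": 0, "claw": 100}])

```text
clock: 0.93
eef_pos: [0.4324, -0.2507, 0.2312]
tool_rot: [-3.098, -0.519, 0.0]
contact_force: [0.7, -0.2, 0.6]
grip_width: 0.0852
grip_force: 0.0
```

Request:
send_rows(targets=[{"xyz": [0.03, -0.02, 0], "roll": 0, "claw": 100}, {"xyz": [0.018, -0.014, 0], "roll": -5.2, "claw": 100}, {"xyz": [0, 0, 0], "roll": -7, "claw": 100}, {"xyz": [0, 0, 0], "roll": -7, "claw": 100}, {"xyz": [0, 0, 0], "roll": -7, "claw": 100}, {"xyz": [0, 0, 0], "roll": -7, "claw": 100}, {"xyz": [0, 0, 0], "roll": -7, "claw": 100}, {"xyz": [0, 0, 0], "roll": -7, "claw": 100}, {"xyz": [0, 0, 0], "roll": -6, "claw": 100}, {"xyz": [0, 0, 0], "roll": -2, "claw": 100}])

```text
clock: 1.77
eef_pos: [0.4658, -0.2046, 0.2309]
tool_rot: [-2.5, -1.901, 0.001]
contact_force: [0.2, 0.8, -0.1]
grip_width: 0.0853
grip_force: 0.0
```

```bash
python3 plan.py .469 -.197 .082 74.2
```

```text
t 1.7667 tcp [ 0.4658 -0.2046  0.2309] q [-0.414  0.143 -0.264  1.164  0.     1.428] tilt z [-8.e-04  4.e-04 -1.e+00] w 0.08530741140763345
shift tool mm [  8.2   1.1 148.9]
y axis deg -15.5 ccw turn needed -0.3 => roll 0.3 force [ 0.2  0.8 -0.1] [-0.05 -0.02 -0.02]
```

Request:
send_rows(targets=[{"xyz": [0.008, 0.001, 0.02], "roll": 0.3, "claw": 100}, {"xyz": [0, 0, 0.03], "roll": 0, "claw": 100}, {"xyz": [0, 0, 0.03], "roll": 0, "claw": 100}, {"xyz": [0, 0, 0.02], "roll": 0, "claw": 80}, {"xyz": [0, 0, 0.015], "roll": 0, "claw": 70}, {"xyz": [0, 0, 0.012], "roll": 0, "claw": 60}, {"xyz": [0, 0, 0.01], "roll": 0, "claw": 60}, {"xyz": [0, 0, 0.007], "roll": 0, "claw": 60}, {"xyz": [0, 0, 0.004], "roll": 0, "claw": 60}, {"xyz": [0, 0, 0], "roll": 0, "claw": 60}], squeeze=30)

```text
clock: 2.6
eef_pos: [0.4689, -0.1972, 0.0827]
tool_rot: [-2.51, -1.888, 0.001]
contact_force: [0.2, 0.2, -0.5]
grip_width: 0.0512
grip_force: 0.0
```

```bash
python3 plan.py .469 -.197 .082 74.2; python3 - <<'E'
from h import *
p,d=eyes.read_camera('side'); cv2.imwrite('pics/s1.png',cv2.resize(p[150:300,240:420,::-1],None,fx=4,fy=4))
E
```

```text
t 2.6 tcp [ 0.4689 -0.1972  0.0827] q [-0.398  0.257 -0.483  0.831 -0.     1.453] tilt z [-1.e-03  4.e-04 -1.e+00] w 0.05116207758709776
shift tool mm [0.3 0.1 0.7]
y axis deg -16.1 ccw turn needed 0.3 => roll -0.3 force [ 0.2  0.2 -0.5] [ 0.04 -0.01 -0.01]
```

View pics/s1.png

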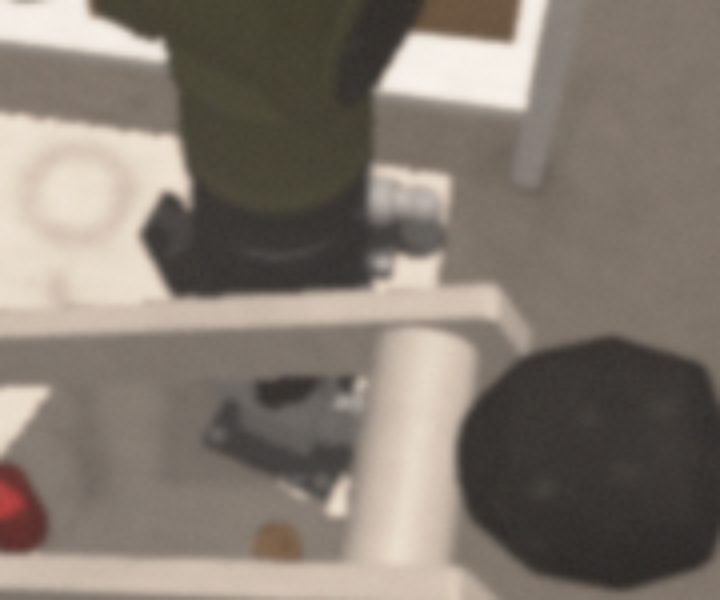

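The gripper hides the knob in this view; only the valve base is visible, around crop (290,430). There is no contact force, so I'll close gently and read the opening.

Request:
send_rows(targets=[{"xyz": [0, 0, 0], "roll": 0, "claw": 40}, {"xyz": [0, 0, 0], "roll": 0, "claw": 25}, {"xyz": [0, 0, 0], "roll": 0, "claw": 10}, {"xyz": [0, 0, 0], "roll": 0, "claw": 0}, {"xyz": [0, 0, 0], "roll": 0, "claw": 0}, {"xyz": [0, 0, 0], "roll": 0, "claw": 0}, {"xyz": [0, 0, 0], "roll": 0, "claw": 0}, {"xyz": [0, 0, 0], "roll": 0, "claw": 0}, {"xyz": [0, 0, 0], "roll": 0, "claw": 0}, {"xyz": [0, 0, 0], "roll": 0, "claw": 0}], squeeze=30)

```text
clock: 3.48
eef_pos: [0.4677, -0.197, 0.084]
tool_rot: [-2.509, -1.888, 0.003]
contact_force: [-7.4, 2.3, 8.6]
grip_width: 0.0133
grip_force: 31.1
```

```bash
python3 plan.py .469 -.197 .082 74.2
```

```text
t 3.4833 tcp [ 0.4677 -0.197   0.084 ] q [-3.980e-01  2.550e-01 -4.830e-01  8.350e-01 -1.000e-03  1.453e+00] tilt z [-2.4e-03  3.0e-04 -1.0e+00] w 0.013322289536595843
shift tool mm [0.4 1.3 2. ]
y axis deg -16.1 ccw turn needed 0.3 => roll -0.3 force [-7.4  2.3  8.6] [0.37 1.43 0.1 ]
```

Request:
send_rows(targets=[{"xyz": [0, -0.0012, -0.0015], "roll": 0, "claw": 0}, {"xyz": [0, 0, 0], "roll": 0, "claw": 0}, {"xyz": [0, 0, 0], "roll": 0, "claw": 0}, {"xyz": [0, 0, 0], "roll": 0, "claw": 0}, {"xyz": [0, 0, 0], "roll": 0, "claw": 0}, {"xyz": [0, 0, 0], "roll": 0, "claw": 0}, {"xyz": [0, 0, 0], "roll": 0, "claw": 0}, {"xyz": [0, 0, 0], "roll": 0, "claw": 0}, {"xyz": [0, 0, 0], "roll": 0, "claw": 0}, {"xyz": [0, 0, 0], "roll": 0, "claw": 0}], squeeze=90)

```text
clock: 4.32
eef_pos: [0.4676, -0.1969, 0.0843]
tool_rot: [-2.51, -1.888, 0.001]
contact_force: [-0.8, -2.0, -13.9]
grip_width: 0.0122
grip_force: 89.5
```

```bash
python3 plan.py .469 -.197 .082 74.2
```

```text
t 4.3167 tcp [ 0.4676 -0.1969  0.0843] q [-0.398  0.253 -0.484  0.834 -0.     1.453] tilt z [-1.1e-03  2.0e-04 -1.0e+00] w 0.012192328808999753
shift tool mm [0.3 1.4 2.3]
y axis deg -16.1 ccw turn needed 0.3 => roll -0.3 force [ -0.8  -2.  -13.9] [-0.45  0.05  0.04]
```

Request:
send_rows(targets=[{"xyz": [0, 0, 0], "roll": -5, "claw": 0}, {"xyz": [0, 0, 0], "roll": -6, "claw": 0}, {"xyz": [0, 0, 0], "roll": -6, "claw": 0}, {"xyz": [0, 0, 0], "roll": -3, "claw": 0}, {"xyz": [0, 0, 0], "roll": 0, "claw": 0}, {"xyz": [0, 0, 0], "roll": 0, "claw": 0}, {"xyz": [0, 0, 0], "roll": 0, "claw": 0}, {"xyz": [0, 0, 0], "roll": 0, "claw": 0}, {"xyz": [0, 0, 0], "roll": 0, "claw": 0}, {"xyz": [0, 0, 0], "roll": 0, "claw": 0}], squeeze=90)

```text
clock: 5.15
eef_pos: [0.468, -0.197, 0.0844]
tool_rot: [-2.145, -2.295, 0.0]
contact_force: [2.8, -2.7, -22.8]
grip_width: 0.0124
grip_force: 88.1
```

```bash
python3 plan.py .469 -.197 .082 74.2
```

```text
t 5.15 tcp [ 0.468  -0.197   0.0844] q [-0.398  0.253 -0.484  0.834  0.     1.105] tilt z [-3.e-04  3.e-04 -1.e+00] w 0.012386994096310814
shift tool mm [-0.1  1.   2.4]
y axis deg 3.9 ccw turn needed -19.7 => roll 19.7 force [  2.8  -2.7 -22.8] [-0.57 -0.78  0.02]
```

Request:
send_rows(targets=[{"xyz": [0, 0, 0.001], "roll": -4, "claw": 0}, {"xyz": [0, 0, 0], "roll": -6, "claw": 0}, {"xyz": [0, 0, 0], "roll": -6, "claw": 0}, {"xyz": [0, 0, 0], "roll": -6, "claw": 0}, {"xyz": [0, 0, 0], "roll": -6, "claw": 0}, {"xyz": [0, 0, 0], "roll": -6, "claw": 0}, {"xyz": [0, 0, 0], "roll": -6, "claw": 0}, {"xyz": [0, 0, 0], "roll": -6, "claw": 0}, {"xyz": [0, 0, 0], "roll": -6, "claw": 0}, {"xyz": [0, 0, 0], "roll": -4, "claw": 0}], squeeze=80)

```text
clock: 5.98
eef_pos: [0.4692, -0.1962, 0.0844]
tool_rot: [0.807, 3.034, 0.004]
contact_force: [3.1, 1.4, -17.3]
grip_width: 0.0123
grip_force: 88.8
```

```bash
python3 plan.py .469 -.197 .082 74.2
```

```text
t 5.9833 tcp [ 0.4692 -0.1962  0.0844] q [-0.398  0.253 -0.484  0.832  0.003  0.122] tilt z [ 0.0023  0.002  -1.    ] w 0.012284451208607548
shift tool mm [-0.2 -0.8  2.4]
y axis deg 60.2 ccw turn needed -76.0 => roll 76.0 force [  3.1   1.4 -17.3] [ 0.33 -0.83 -0.06]
```

Request:
send_rows(targets=[{"xyz": [0, 0, 0], "roll": -2, "claw": 0}, {"xyz": [0, 0, 0], "roll": -2, "claw": 0}, {"xyz": [0, 0, 0], "roll": -2, "claw": 0}, {"xyz": [0, 0, 0], "roll": -1, "claw": 0}, {"xyz": [0, 0, 0], "roll": 0, "claw": 0}, {"xyz": [0, 0, 0], "roll": 0, "claw": 0}, {"xyz": [0, 0, 0], "roll": 0, "claw": 0}, {"xyz": [0, 0, 0], "roll": 0, "claw": 0}, {"xyz": [0, 0, 0], "roll": 0, "claw": 0}, {"xyz": [0, 0, 0], "roll": 0, "claw": 0}])

```text
clock: 6.82
eef_pos: [0.4692, -0.1962, 0.0843]
tool_rot: [0.632, 3.075, 0.005]
contact_force: [4.1, 3.3, -16.1]
grip_width: 0.0124
grip_force: 90.0
```

```bash
python3 plan.py .469 -.197 .082 74.2
```

```text
t 6.8167 tcp [ 0.4692 -0.1962  0.0843] q [-0.398  0.253 -0.484  0.832  0.003  0.007] tilt z [ 0.0024  0.0024 -1.    ] w 0.012415299726406865
shift tool mm [-0.1 -0.9  2.3]
y axis deg 66.8 ccw turn needed -82.6 => roll 82.6 force [  4.1   3.3 -16.1] [ 0.69 -1.01 -1.1 ]
```

The wrist torque has jumped to -1.1 N m about z at about 82°, so the knob is against its stop. I'll let go and rise.

Request:
send_rows(targets=[{"xyz": [0, 0, 0], "roll": 0, "claw": 60}, {"xyz": [0, 0, 0], "roll": 0, "claw": 60}, {"xyz": [0, 0, 0], "roll": 0, "claw": 60}, {"xyz": [0, 0, 0], "roll": 0, "claw": 60}, {"xyz": [0, 0, 0], "roll": 0, "claw": 60}, {"xyz": [0, 0, 0], "roll": 0, "claw": 60}, {"xyz": [0, 0, -0.01], "roll": 0, "claw": 60}, {"xyz": [0, 0, -0.03], "roll": 0, "claw": 60}, {"xyz": [0, 0, -0.04], "roll": 0, "claw": 60}, {"xyz": [0, 0, -0.04], "roll": 0, "claw": 60}])

```text
clock: 7.65
eef_pos: [0.467, -0.1966, 0.2052]
tool_rot: [-0.628, -3.076, -0.001]
contact_force: [1.8, -1.2, 1.2]
grip_width: 0.0508
grip_force: 0.0
```

```bash
python3 plan.py .195 -.567 .23 74.2
```

```text
t 7.65 tcp [ 0.467  -0.1966  0.2052] q [-0.399  0.154 -0.312  1.108 -0.     0.004] tilt z [-2.e-03  8.e-04 -1.e+00] w 0.0507929043165481
shift tool mm [ 105.  -447.4  -24.6]
y axis deg 66.9 ccw turn needed -82.7 => roll 82.7 force [ 1.8 -1.2  1.2] [-0.02 -0.12  0.04]
```

Next I'll move aside so the top camera can see the knob.

Request:
send_rows(targets=[{"xyz": [0.004, -0.018, -0.005], "roll": 0, "claw": 60}, {"xyz": [0.009, -0.038, -0.005], "roll": 0, "claw": 60}, {"xyz": [0.009, -0.038, -0.005], "roll": 0, "claw": 60}, {"xyz": [0.009, -0.038, -0.005], "roll": 0, "claw": 60}, {"xyz": [0.009, -0.038, 0], "roll": 0, "claw": 60}, {"xyz": [0.009, -0.038, 0], "roll": 0, "claw": 60}, {"xyz": [0.009, -0.038, 0], "roll": 0, "claw": 60}, {"xyz": [0.009, -0.038, 0], "roll": 0, "claw": 60}, {"xyz": [0.009, -0.038, 0], "roll": 0, "claw": 60}, {"xyz": [0.009, -0.03, 0], "roll": 0, "claw": 60}])

```text
clock: 8.48
eef_pos: [0.25, -0.4897, 0.2247]
tool_rot: [0.631, 3.077, -0.002]
contact_force: [1.7, -0.2, -0.5]
grip_width: 0.0513
grip_force: 0.0
```

```bash
python3 - <<'E'
from h import *
p,d=eyes.read_camera('top'); W=points('top',d)
for y0,y1 in((-.25,-.15),(-.38,-.27)):
    m=(W[...,2]>.093)&(W[...,2]<.125)&(W[...,0]>.4)&(W[...,0]<.55)&(W[...,1]>y0)&(W[...,1]<y1)
    q=W[m]; 
    if len(q)<9: print('hidden'); continue
    w,V=np.linalg.eigh(np.cov(q[:,:2].T)); print(len(q),cv2.minAreaRect((q[:,:2]*1000).astype(np.float32)),np.degrees(np.arctan2(V[1,1],V[0,1]))%180)
cv2.imwrite('pics/top1.png',cv2.resize(p[150:270,230:410,::-1],None,fx=4,fy=4))
E
```

```text
210 ((469.37469482421875, -198.03131103515625), (14.186845779418945, 49.2254753112793), 64.49756622314453) 154.76411311368216
205 ((465.04345703125, -321.54388427734375), (14.313421249389648, 47.19957733154297), 3.5906548500061035) 93.1192707118804
```

View pics/top1.png

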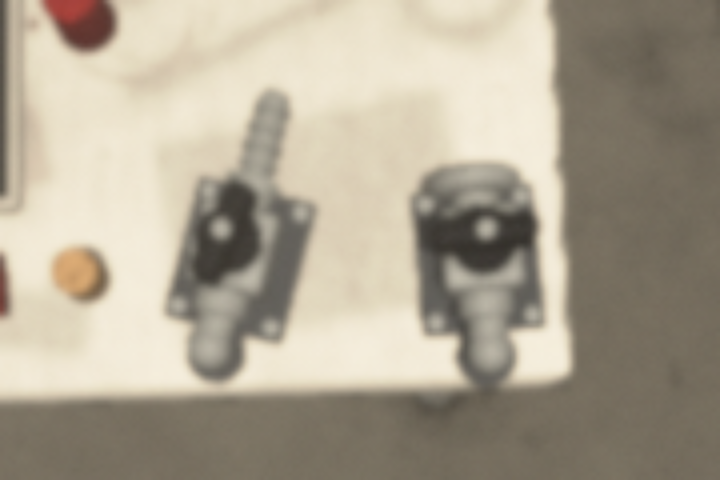

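The tail knob, at crop (228,230), now stands at 154.6° against 74.0° at the start. That is about 80.5° of turn, so it's at its stop. The capped knob, at crop (483,230), hasn't moved: 93.1° against 93.0°.

```bash
python3 -c "
from plant import r
print(r.finish_job())"
```

```text
the job is handed in; nothing more can be done
None
```

The seized hose-tail valve was broken loose, turned about 80° anticlockwise to its open stop and released; the capped valve is still shut, and the job was handed in at about 8.5 s.

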